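# Nip a printed V-block up in a ratchet bar clamp and keep it under pressure

### The arm

A 6-joint arm with a two-finger parallel gripper is mounted at the origin on the work surface; the furniture and walls round the work are solid. World frame = base frame: x ahead of the robot, y to its left, z up, the work surface at z = 0. Lengths are in m, angles in rad, forces in N, time in s.
With the tool pointing down it reaches from about 0.35 to 0.875 m from the base axis. Payload 4.2 kg.
Tool frame: the origin (TCP) lies midway between the tips of the shut fingers; the grasp point (between the pads) lies 19 mm behind it (arm.grip_depth is the z of the grasp point in the tool frame, in m); z points along the fingers, y is the line along which they close (so a half turn about z gives the same grasp; the last joint's range is limited). The gripper opens to 85 mm and grips with 20 to 120 N. Pads are 22 mm wide; open, the fingers measure 114 mm over their backs; the gripper's body (76 mm by 85 mm) begins 54 mm behind the grasp point. The pads swing forward as they close: fully open they stand 13 mm farther back than shut.
Start: joints at [-0.845, 0.385, 0.008, 0, -1.194, -0.259], TCP at [0.281, -0.558, 0.231] pointing down, gripper open.
Joint ranges: [-3.14, 3.14], [-1.21, 2.06], [-1.07, 1.41], [-3.16, 2.05], [-2.99, -0.16], [-3.1, 3.1]. Speed limits (rad/s): [2.79, 2.79, 3.14, 3.14, 3.14, 3.14].

### API

Orientations are given as a unit quaternion [x, y, z, w].
In Python, from cell import get_obs, optics, ticket, arm gives the robot as it stands. The module is installed in compiled form; this text tells all that it offers.
- The arm moves only by the tool nudge_tcp, called after "Call:" as name([rows], argument=value, ...), one row to a line, values as JSON. Schema: {"type":"object","properties":{"deltas":{"type":"array","items":{"type":"array","items":{"type":"number"},"minItems":5,"maxItems":5},"minItems":1,"maxItems":8},"squeeze":{"type":"number"},"only":{"type":"string"},"quiet":{"type":"boolean"},"lines":{"type":"string"}},"required":["deltas"],"additionalProperties":false}. deltas is a list of rows, 1 to 8 of them, each of 5 numbers: dx, dy, dz in normalised numbers (1 is 50 cm), then a turn about the tool's z in shares of pi/2 rad (1.0 is pi/2 rad), then the finger opening in m; each row is the pose to reach, as a shift and turn from the pose commanded when the call began, along the tool's axes at that moment; what a row does not reach only later rows make up. A row lasts 1/12 s, in which the tool goes at most 0.0417 m and 0.125 rad, less where a joint would pass 70% of its speed; a pose out of reach is approached as far as the arm can. The fingers move at their own pace and stop on an object; squeeze is the grip in N (left out, the last holds). Time passes only in rows, so rows that do not move let the fingers close. The tool returns the time, the measured TCP pose, the force, the opening and the grip force at its end. only (a regular expression) keeps the lines of the reply that match it, lines (a string "A,B") keeps lines A to B, and quiet returns only ok. Shift and turn numbers lie between -1 and 1, and a call with a number outside is refused. Input that does not fit is refused with a message, and nothing moves.
- get_obs(): the state, without advancing time (a new reading comes with each control period).
- optics.snapshot(name): name is "scene" or "side" or "wrist"; returns (picture, depth): 480x640x3 uint8, blue, green, red; 480x640 float32, m along the optical axis (not along the pixel's ray), 0 where there is no reading.
- optics.camera_info(name): a dict with "camera_matrix" (3x3 intrinsics, pixels), "dist_coeffs" ([k1, k2, p1, p2, k3] as OpenCV has them; the pictures are not rectified), "R" (3x3) and "t" (3): a world point X has camera coordinates R X + t; the wrist camera has in their place "hand_eye" (4x4, takes a point from camera to tool coordinates, whose origin is the TCP and whose axes are the flange's). Camera axes: x right, y down, z forward; pixel columns grow to the right and rows downward; lengths in m; the calibration is good to about 2 mm. A picture is of the moment at which its call begins: read the wrist's pose just before it. camera_info takes no time and is no camera call.
- ticket.close_job(): hands the job in; it is judged then, once.
The state is a dict: "time": time; "joint_positions": joint angles; "joint_vel": joint speeds; "joint_efforts": joint torques, N m; "ee_pos": TCP position; "tool_rot": TCP orientation; "contact_force": force on the tool from outside, world axes, zero at the start; "torque": the same for the moment, N m; "finger_gap": finger opening in m; "grasp_force": force on a finger pad.
Only numpy, scipy, OpenCV 4.12 (cv2) and the standard library are available. Lean on these libraries where they do the work, as an engineer would, in place of code of your own. Each camera call takes 0.05 s, during which the arm holds its last target. There are 200 camera calls.

### The job

Set the loose V-block on the clamp's base between its two jaws, upright, centred and lengthwise along the rod, end on to the fixed jaw, and let it go. Then pump the clamp's trigger (working only the trigger, not pushing the jaw) until the moving jaw grips the block firmly against the fixed jaw with its sprung pad about half pushed in, but never nearly bottomed, for that would crack the block. Finish while still holding the trigger squeezed, with the block under that pressure, and leave the things round about where they stand.

Things in the scene. Friction and masses are not known exactly. Their poses are not given: they have to be found in the camera images.
- vee_block: Loose printed block with a V groove in its top: 40 (its x) x 60 (its y) x 22 mm high, 20 to 45 g. Origin at the centre of its underside, z up; the V runs along x across the middle. Grasp it across its 40 mm (x). Its two 60 mm-apart end faces (+y and -y) are flat and alike; these are what the jaws press.
- clamp: Ratchet bar clamp on its side, fixed on a plywood base 110 x 360 x 12 mm. Origin on the bench; +y runs along the rod to the fixed jaw. In its frame, mm: base y -175..185; fixed jaw's face at y = 155 (46 wide, top z 56); grey head x -22..22, y -75..5, top z 63, its arm out to x -67; moving jaw between them on the rod (x = 0); pistol grip and trigger before it reach level to x -154.
- seat (a point): Point on the base's top (z = 12 mm in the clamp's frame) midway between the rod's sides, 30 mm in front of the fixed jaw's face: where the block's origin comes when its end touches the fixed jaw. Axes as the clamp's.
- jaw: Moving jaw: dark plate 40 mm wide, 12 thick, z 14..50, on a toothed rod 14 mm wide that runs back through the head; carries the pad. Its frame is the clamp's, shifted along +y by its travel. Each squeeze moves it to +y; a 5 mm pitch ratchet keeps it there (it may slip back up to 5 mm) when the trigger is let out. Drag about 4 N. Not to be pushed by hand.
- pad_front (a point): Centre of the front face of the round rubber pad, 30 mm across, on the front of the moving jaw (34 mm above the bench); free, it is 18 mm in front of the jaw plate. At the start 24 to 46 mm short of where the seated block's near end (30 mm toward the grip from the seat) comes.
- pad (a joint): How far the sprung pad is pushed in, m: 0 free, 0.012 bottomed; 1.2 N of clamping force per mm. About half pushed in is 0.006.
- trigger: Grey trigger with a black rubber sleeve (60 x 11 x 24 mm, x -154..-94, z 23..47 mm in the clamp's frame). Origin on its vertical pivot at clamp x -53, y -11. Axes as the clamp's when let out; turns about +z to 0.26 rad fully squeezed, a spring returns it. Drives the jaw 53 mm per rad once a tooth catches (up to 5 mm free travel first): 9 to 14 mm a full squeeze after letting right out.
- squeeze_point (a point): Middle of the front face of the trigger's sleeve, 70 mm from the pivot, 35 mm above the bench: push it toward the grip (clamp's -y). At rest 64.5 mm in front of the grip's back face, fully squeezed about 46 mm. Takes 3 to 5 N free, about 8 N with the pad half in. Room for fingers on both sides and below.
- grip_back (a point): Back face (the side away from the trigger) of the fixed pistol grip, level with squeeze_point; the grip is 14 mm thick and 24 mm high (z 23..47 mm).
- glue_bottle: White glue bottle, 168 mm high, standing by. Not to be moved. Origin under its centre.
- putty_tin: Flat putty tin, 66 mm across, 38 mm high, standing by. Not to be moved.
- sanding_block: Grey sanding block, 62 x 98 x 24 mm, lying by. Not to be moved.
Things that resemble listed ones, but are neither listed nor needed, are in the scene too. Several things look just like the vee_block: the one meant starts farthest to the robot's right.

How it is judged:
On the way, in this order (a step that is already met when the one before it is completed fails the run):
1. the V-block stands on the clamp's base between the jaws, lengthwise along the rod, and has been let go (x of vee_block in the frame of seat between -0.012 and 0.012 m and y of vee_block in the frame of seat between -0.018 and 0.004 m and z of vee_block in the frame of seat below 0.004 m and angle between vee_block's own z axis and vertical below 0.1 rad and angle between the y axis of vee_block and the y axis of clamp, either way round below 0.2 rad and contact force between the fingers and vee_block below 0.1 N and contact force between jaw and vee_block below 0.3 N), for 0.2 s.
2. the trigger has brought the pad onto the block (contact force between jaw and vee_block above 0.5 N and contact force between the fingers and trigger above 0.5 N), for 0.1 s.
At the end, for the whole second after the job is handed in: V-block upright on the base, within 14 mm of the rod's middle, square (0.1 rad) and within 4 mm of the fixed jaw; pad pressing it with over 3 N, pushed in 3.5 to 9 mm; fingers still hold the trigger squeezed (over 0.02 rad, over 1.5 N) and do not touch the block (x of vee_block in the frame of seat between -0.014 and 0.014 m and y of vee_block in the frame of seat between -0.004 and 0.004 m and z of vee_block in the frame of seat below 0.004 m and angle between vee_block's own z axis and vertical below 0.1 rad and angle between the y axis of vee_block and the y axis of clamp, either way round below 0.1 rad and value of joint pad between 0.0035 and 0.009 m and contact force between jaw and vee_block above 3 N and contact force between the fingers and trigger above 1.5 N and angle between the x axis of trigger and the x axis of clamp, either way round above 0.02 rad and contact force between the fingers and vee_block below 0.1 N and linear speed of vee_block below 0.02 m/s); the arm keeps its last pose, push and grip.
It fails at once if the pad is pushed in more than 10 mm, nearly bottomed (the block is over-tightened) (value of joint pad above 0.01 m).
It fails at once if the robot pushes the moving jaw, its rod or pad itself (contact force between any of the fingers, the arm and jaw above 2 N).
It fails at once if a thing standing by is moved more than 30 mm (distance of any of glue_bottle, putty_tin, sanding_block from where it was at the start of the episode above 0.03 m).
It also fails if it takes over 70 s, if anything falls off the work surface, if the arm or the gripper's body presses on something with over 40 N, if the wrist force passes 120 N, or if a joint passes its speed limit or range.

## Working session

There is one attempt and no reset: what is moved stays moved. The work goes in short steps, Python scripts to look and compute and a tool call to move; the robot and the scene stay as the last step left them, time stands still between calls to the robot, and variables do not carry over. Pictures are saved under pics/ and viewed, at most 10 in all, crops included, and the job is handed in when it is done.

```bash
mkdir -p pics; python3 - <<'E'
from cell import get_obs, optics, arm
import cv2, numpy as np
for n in ("scene","side","wrist"):
    p,d=optics.snapshot(n); cv2.imwrite(f"pics/{n}0.png",p); np.save(f"pics/{n}0.npy",d)
    print(n,optics.camera_info(n))
o=get_obs(); print(o); print(arm.grip_depth)
E
```

```text
scene {'camera_matrix': array([[559.96954515,   0.        , 316.37463447],
       [  0.        , 559.96954515, 242.60317112],
       [  0.        ,   0.        ,   1.        ]]), 'dist_coeffs': array([-0.15925381,  0.        ,  0.        ,  0.        ,  0.        ]), 'R': array([[-0.76647756, -0.64199082,  0.01897213],
       [-0.47941884,  0.55222545, -0.6820591 ],
       [ 0.42739878, -0.53187859, -0.73105091]]), 't': array([0.4541062 , 0.3012225 , 1.18019589])}
side {'camera_matrix': array([[437.34133781,   0.        , 315.56851839],
       [  0.        , 437.34133781, 234.46323432],
       [  0.        ,   0.        ,   1.        ]]), 'dist_coeffs': array([0.00261504, 0.        , 0.        , 0.        , 0.        ]), 'R': array([[-0.99870324,  0.05089826, -0.00109899],
       [ 0.03544018,  0.67957005, -0.73275408],
       [-0.03654906, -0.73184282, -0.68049266]]), 't': array([0.58325849, 0.00391178, 1.22101764])}
wrist {'camera_matrix': array([[338.87977427,   0.        , 322.17249169],
       [  0.        , 338.87977427, 233.72243812],
       [  0.        ,   0.        ,   1.  
[... 504 characters left out ...]
31e-01,  3.85406668e-01,  6.96364411e-03, -3.22406707e-04,
       -1.19400582e+00, -2.58582151e-01]), 'joint_vel': array([ 1.66323754e-04, -1.13324170e-04,  5.43748719e-03,  7.18742242e-05,
       -3.27953615e-04, -8.60069724e-04]), 'joint_efforts': array([-1.57908999e-03, -3.92678761e+01,  1.88580984e+01,  4.18866858e+00,
       -3.44728011e-03, -4.74649013e-06]), 'ee_pos': array([ 0.2810758 , -0.55775387,  0.23047048]), 'tool_rot': array([-2.31227709e-01,  9.72899297e-01,  7.99044326e-04, -2.58227018e-04]), 'contact_force': array([-0.11513579, -0.25101909,  0.67271891]), 'torque': array([ 0.02162578, -0.04672073,  0.0240208 ]), 'grasp_force': 0.0, 'finger_gap': 0.08526504872105163}
-0.0187
```

View pics/scene0.png

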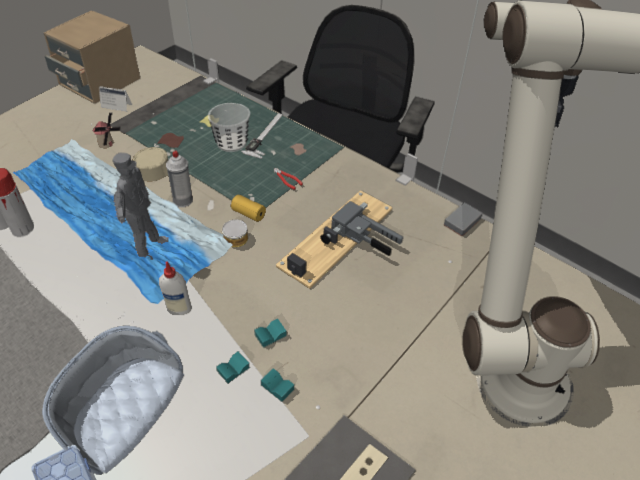

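View pics/side0.png

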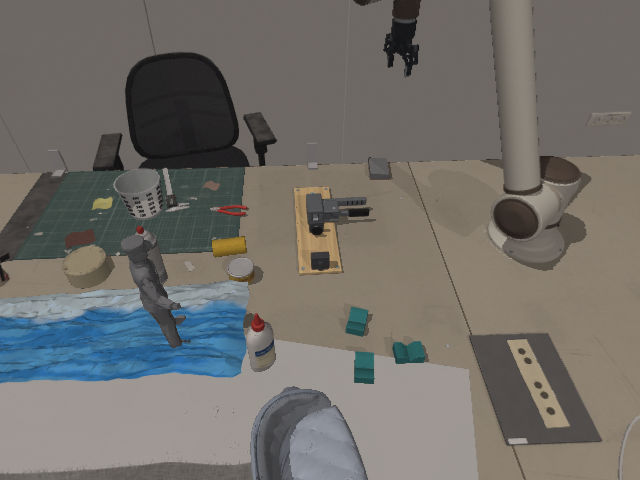

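The side view shows the three teal blocks at (357,321), (409,352) and (365,368). The clamp's base is at about (317,230) with the fixed jaw at (320,260), and the grip and trigger point right toward the robot. Robot's right is up in this picture. Next I'll measure positions.

```bash
cat > h.py <<'E'
import numpy as np, cv2
from cell import get_obs, optics, arm
from scipy.spatial.transform import Rotation as Rn
def pose():
    o=get_obs(); T=np.eye(4); T[:3,:3]=Rn.from_quat(o["tool_rot"]).as_matrix(); T[:3,3]=o["ee_pos"]; return T
def cloud(name,d,T=None):
    c=optics.camera_info(name); v,u=np.mgrid[:480,:640]
    q=cv2.undistortPoints(np.stack([u,v],-1).reshape(-1,1,2).astype(float),c["camera_matrix"],c["dist_coeffs"]).reshape(480,640,2)
    P=np.dstack([q,np.ones((480,640))])*d[...,None]
    if "R" in c: return (P-c["t"])@c["R"]
    M=T@c["hand_eye"]; return P@M[:3,:3].T+M[:3,3]
E
python3 - <<'E'
from h import *
for n in ("scene","side"):
    p=cv2.imread(f"pics/{n}0.png"); W=cloud(n,np.load(f"pics/{n}0.npy")); h=cv2.cvtColor(p,cv2.COLOR_BGR2HSV)
    m=cv2.inRange(h,(78,90,30),(96,255,200)); k,l,s,c=cv2.connectedComponentsWithStats(m)
    for i in range(1,k):
        if 150<s[i,4]<3000:
            q=W[l==i]; t=q[q[:,2]>0.012]
            if len(t)<20: continue
            r=cv2.minAreaRect(t[:,:2].astype(np.float32)*1000); print(n,"teal",c[i].round(),s[i,4],r,np.percentile(q[:,2],[2,98]).round(4),)
    m=(cv2.inRange(h,(10,60,120),(28,200,255))>0)&(abs(W[...,2]-.012)<.006)&(W[...,0]>.1)
    k,l,s,c=cv2.connectedComponentsWithStats(m.astype(np.uint8))
    for i in range(1,k):
        if s[i,4]>100: print(n,"wood",c[i].round(),s[i,4],W[l==i].min(0),W[l==i].max(0),np.median(W[l==i][:,2]))
    q=W[m & (W[...,1]<.4)&(W[...,0]>.3)]
    print(cv2.minAreaRect(q[:,:2].astype(np.float32)*1000))
E
```

```text
scene teal [270. 332.] 480 ((245.15158081054688, 489.0712890625), (66.40115356445312, 733.77099609375), 49.428733825683594) [0.0064 0.0268]
scene teal [233. 367.] 513 ((247.36370849609375, 548.620849609375), (66.15338134765625, 656.89794921875), 57.51826095581055) [0.0085 0.0277]
scene teal [277. 385.] 564 ((197.14291381835938, 531.155517578125), (64.36837768554688, 606.1522216796875), 49.3769645690918) [0.0059 0.0279]
scene wood [372. 205.] 578 [ 0.52554777 -0.2494348   0.00641807] [ 0.64032726 -0.17185246  0.01799541] 0.013104655867702902
scene wood [318. 254.] 1925 [ 0.52050024 -0.18107118  0.00604546] [0.64054646 0.11457145 0.01795865] 0.012796363898454025
((1144.760986328125, -122.11636352539062), (413.3710632324219, 1296.7989501953125), 82.38204193115234)
side teal [357. 321.] 467 ((572.033203125, 548.270263671875), (634.1312866210938, 42.175113677978516), 76.23562622070312) [0.0038 0.0239]
side teal [408. 352.] 585 ((404.4620666503906, 356.6518859863281), (60.43666076660156, 41.70326614379883), 0.8012661337852478) [0.0041 0.0252]
side teal [364. 367.] 582 ((551.7727661132812, 611.5660400390625), (519.8435668945312, 41.923763275146484), 77.84557342529297) [0.0051 0.0256]
side wood [313. 233.] 1985 [ 0.52412732 -0.24898067  0.00606177] [0.63982044 0.11810788 0.01650194] 0.01119664852559821
side wood [538. 385.] 1274 [0.13296314 0.33545349 0.00601322] [0.18088444 0.52597114 0.0126329 ] 0.007932451075860446
((884.643310546875, -57.554595947265625), (714.1519775390625, 364.8169860839844), 1.468651533126831)
```

```bash
python3 - <<'E'
from h import *
for n in ("scene","side"):
    p=cv2.imread(f"pics/{n}0.png"); d=np.load(f"pics/{n}0.npy"); W=cloud(n,d); h=cv2.cvtColor(p,cv2.COLOR_BGR2HSV)
    z=W[...,2]; box=(d>0)&(W[...,0]>.3)&(W[...,0]<.8)&(W[...,1]>-.35)&(W[...,1]<.5)&(z>-.01)&(z<.08)
    m=(cv2.inRange(h,(78,90,30),(96,255,200))>0)&box; k,l,s,c=cv2.connectedComponentsWithStats(m.astype(np.uint8))
    for i in range(1,k):
        if 150<s[i,4]:
            q=W[l==i]; t=q[q[:,2]>0.012]
            r=cv2.minAreaRect(t[:,:2].astype(np.float32)*1000); print(n,"teal",c[i].round(),[np.round(a,1) for a in r],np.percentile(q[:,2],[2,98]).round(4))
    m=(cv2.inRange(h,(10,60,120),(28,200,255))>0)&box&(abs(z-.012)<.004)
    q=W[m]; q=q[(q[:,0]>.5)&(q[:,0]<.67)&(q[:,1]<.15)]
    print(n,"wood",cv2.minAreaRect(q[:,:2].astype(np.float32)*1000))
    # tall fixed-jaw dark region top
    q=W[box&(abs(z-.055)<.006)&(W[...,1]>.03)&(W[...,1]<.14)&(W[...,0]>.5)&(W[...,0]<.67)]
    print("jaw top",len(q),cv2.minAreaRect(q[:,:2].astype(np.float32)*1000),np.median(q[:,2]))
E
```

```text
scene teal [270. 333.] [array([501.4, 270.3]), array([60.6, 41.3]), np.float64(71.0)] [0.0064 0.0266]
scene teal [233. 367.] [array([499.8, 388.3]), array([59.8, 41.2]), np.float64(83.3)] [0.0085 0.0276]
scene teal [277. 385.] [array([402. , 355.9]), array([40.8, 61.3]), np.float64(89.4)] [0.0059 0.0276]
scene wood ((578.9029541015625, -67.54496765136719), (114.80244445800781, 364.248779296875), 0.7953213453292847)
jaw top 162 ((575.3206176757812, 95.83443450927734), (25.11403465270996, 48.0020751953125), 89.3929443359375) 0.05580353949046769
side teal [357. 321.] [array([503.8, 271.3]), array([62.4, 38.7]), np.float64(71.8)] [0.0038 0.0238]
side teal [408. 352.] [array([404.5, 356.7]), array([60.4, 41.7]), np.float64(0.8)] [0.0041 0.0252]
side teal [364. 367.] [array([503.4, 388.6]), array([61.4, 38.2]), np.float64(83.0)] [0.0051 0.0256]
side wood ((582.623779296875, -65.31097412109375), (109.11658477783203, 365.04302978515625), 1.3292251825332642)
jaw top 140 ((578.0348510742188, 97.65924072265625), (22.8859920501709, 45.22603988647461), 89.15412902832031) 0.054847194471735236
```

```bash
cat >> h.py <<'E'
def go(x,y,z,yaw):
    "print tool-axis shift and turn to TCP x,y,z with tool y axis along yaw (mod pi)"
    T=pose(); D=T[:3,:3].T@(np.array([x,y,z])-T[:3,3]); ty=np.arctan2(T[1,1],T[0,1])
    w=-(yaw-ty)  # tool z points down
    w=(w+np.pi/2)%np.pi-np.pi/2
    print("shift",D.round(4),"turn",round(w,4),"alt",round(w-np.sign(w)*np.pi,4),"q",get_obs()["joint_positions"].round(2),"tool y deg",round(np.degrees(ty),1),"toolx",T[:2,0].round(2))
E
python3 - <<'E'
from h import *
go(.5025,.271,.20,np.radians(-18.5))
E
```

```text
shift [-0.5706  0.6405  0.0315] turn -0.7812 alt 2.3604 q [-0.85  0.39  0.01 -0.   -1.19 -0.26] tool y deg 116.7 toolx [-0.89 -0.45]
```

The manual's scale: shifts go in shares of 50 cm and turns go in shares of pi/2 rad. Converting my numbers, 0.248 m / 0.5 = 0.496, -0.224 m / 0.5 = -0.448.

Call:
nudge_tcp([
  [-0.056, 0.062, 0, 0, 0.085],
  [-0.112, 0.124, 0, 0, 0.085],
  [-0.168, 0.186, 0, 0, 0.085],
  [-0.224, 0.248, 0, 0, 0.085],
  [-0.28, 0.31, 0, 0, 0.085],
  [-0.336, 0.372, 0, 0, 0.085],
  [-0.392, 0.434, 0, 0, 0.085],
  [-0.448, 0.496, 0, 0, 0.085],
])

```text
time: 0.82
ee_pos: [0.3693, -0.2347, 0.2313]
tool_rot: [-0.231, 0.973, 0.0, 0.0]
contact_force: [1.2, -0.9, -0.1]
finger_gap: 0.0853
grasp_force: 0.0
```

Call:
nudge_tcp([
  [-0.056, 0.062, 0, -0.0637, 0.085],
  [-0.112, 0.124, 0, -0.1273, 0.085],
  [-0.168, 0.186, 0, -0.191, 0.085],
  [-0.224, 0.248, 0, -0.2546, 0.085],
  [-0.28, 0.31, 0, -0.3183, 0.085],
  [-0.336, 0.372, 0, -0.382, 0.085],
  [-0.392, 0.434, 0, -0.4456, 0.085],
  [-0.448, 0.496, 0, -0.4966, 0.085],
])

```text
time: 1.48
ee_pos: [0.4575, 0.0869, 0.2314]
tool_rot: [-0.586, 0.81, 0.0, 0.0]
contact_force: [1.2, -0.8, 0.6]
finger_gap: 0.0847
grasp_force: 0.0
```

```bash
python3 -c "
from h import *
go(.5025,.271,.20,np.radians(-18.5))"
```

```text
shift [-0.1889  0.0149  0.0315] turn 0.0042 alt -3.1374 q [ 0.54  0.11 -0.36 -0.   -1.1  -0.86] tool y deg 161.7 toolx [-0.31 -0.95]
```

Scaled: -0.189 m / 0.5 = -0.378, 0.015 m / 0.5 = 0.03.

Call:
nudge_tcp([
  [-0.08, 0.008, 0.01, 0, 0.085],
  [-0.16, 0.016, 0.02, 0, 0.085],
  [-0.24, 0.022, 0.04, 0, 0.085],
  [-0.31, 0.026, 0.06, 0, 0.085],
  [-0.37, 0.03, 0.062, 0, 0.085],
  [-0.378, 0.03, 0.062, 0, 0.085],
  [-0.378, 0.03, 0.062, 0, 0.085],
])

```text
time: 2.07
ee_pos: [0.5036, 0.2703, 0.1991]
tool_rot: [-0.585, 0.811, -0.0, -0.001]
contact_force: [-1.3, -0.1, -0.2]
finger_gap: 0.0849
grasp_force: 0.0
```

```bash
python3 - <<'E'
from h import *
T=pose(); p,d=optics.snapshot("wrist"); cv2.imwrite("pics/w1.png",p); W=cloud("wrist",d,T); h=cv2.cvtColor(p,cv2.COLOR_BGR2HSV)
z=W[...,2]; m=(cv2.inRange(h,(78,90,30),(96,255,220))>0)&(d>0)&(z>-.01)&(z<.05); k,l,s,c=cv2.connectedComponentsWithStats(m.astype(np.uint8))
for i in range(1,k):
    if s[i,4]>300:
        q=W[l==i]; t=q[q[:,2]>.013]; r=cv2.minAreaRect(t[:,:2].astype(np.float32)*1000); print(c[i].round(),s[i,4],[np.round(a,1) for a in r],np.percentile(q[:,2],[2,50,98]).round(4))
go(.5025,.271,.004,np.radians(-18.5))
E
```

```text
[322. 206.] 2430 [array([502.7, 268.5]), array([59.2, 38.7]), np.float64(72.1)] [0.0072 0.0206 0.0227]
[440. 253.] 2390 [array([403.2, 354.6]), array([60.4, 40.3]), np.float64(1.0)] [0.0063 0.021  0.0242]
[357. 307.] 1903 [array([502.4, 385.9]), array([60.2, 37.4]), np.float64(81.6)] [0.0081 0.0219 0.0243]
shift [-0.002   0.0012  0.1956] turn -0.0002 alt 3.1414 q [ 0.77  0.32 -0.18 -0.   -1.08 -1.1 ] tool y deg 161.5 toolx [-0.32 -0.95]
```

View pics/w1.png

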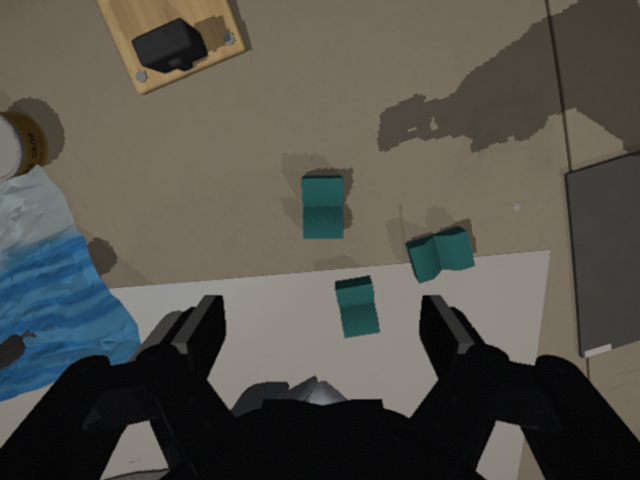

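The wrist view shows the target block at (322,206), square between the finger lines. The other two blocks, at (440,253) and (357,307), are clear of the fingers. Now descending.

Scaled: 0.195 m / 0.5 = 0.39, 0.193 m / 0.5 = 0.386.

Call:
nudge_tcp([
  [0, 0.002, 0.08, 0, 0.085],
  [0, 0.002, 0.16, 0, 0.085],
  [0, 0.002, 0.24, 0, 0.085],
  [0, 0.002, 0.32, 0, 0.085],
  [0, 0.002, 0.36, 0, 0.085],
  [0, 0.002, 0.386, 0, 0.085],
  [0, 0.002, 0.39, 0, 0.085],
])

```text
time: 2.7
ee_pos: [0.501, 0.2662, 0.003]
tool_rot: [-0.583, 0.812, -0.0, -0.003]
contact_force: [-0.3, -0.3, 0.6]
finger_gap: 0.0849
grasp_force: 0.0
```

Call:
nudge_tcp([
  [0, 0, 0, 0, 0.03],
  [0, 0, 0, 0, 0.03],
  [0, 0, 0, 0, 0.03],
  [0, 0, 0, 0, 0.03],
  [0, 0, 0, 0, 0.03],
  [0, 0, 0, 0, 0.03],
], squeeze=25)

```text
time: 3.2
ee_pos: [0.5035, 0.2696, 0.0071]
tool_rot: [-0.584, 0.812, -0.0, 0.001]
contact_force: [-0.6, -1.2, 6.4]
finger_gap: 0.0388
grasp_force: 25.5
```

Scaled: -0.18 m / 0.5 = -0.36, -0.15 m / 0.5 = -0.3.

Call:
nudge_tcp([
  [0, 0, -0.06, 0, 0.03],
  [0, 0, -0.14, 0, 0.03],
  [0, 0, -0.22, 0, 0.03],
  [0, 0, -0.3, 0, 0.03],
  [0, 0, -0.36, 0, 0.03],
  [0, 0, -0.36, 0, 0.03],
])

```text
time: 3.7
ee_pos: [0.506, 0.2715, 0.1937]
tool_rot: [-0.584, 0.811, 0.0, 0.008]
contact_force: [1.5, -0.1, -0.6]
finger_gap: 0.0392
grasp_force: 25.7
```

```bash
python3 -c "
from h import *
go(.578,.0525,.18,np.radians(1.1))"
```

```text
shift [ 0.185  -0.1376  0.0126] turn -0.3418 alt 2.7998 q [ 0.78  0.32 -0.19  0.   -1.05 -1.1 ] tool y deg 161.5 toolx [-0.32 -0.95]
```

Scaled: 0.185 m / 0.5 = 0.37, 0.155 m / 0.5 = 0.31, -0.342 rad / 1.5708 = -0.2177.

Call:
nudge_tcp([
  [0.062, -0.046, 0.004, -0.0318, 0.03],
  [0.124, -0.092, 0.008, -0.07, 0.03],
  [0.186, -0.138, 0.012, -0.1082, 0.03],
  [0.248, -0.184, 0.016, -0.1464, 0.03],
  [0.31, -0.23, 0.02, -0.1846, 0.03],
  [0.37, -0.276, 0.024, -0.2177, 0.03],
  [0.37, -0.276, 0.024, -0.2177, 0.03],
  [0.37, -0.276, 0.024, -0.2177, 0.03],
])

```text
time: 4.37
ee_pos: [0.5745, 0.0478, 0.1728]
tool_rot: [0.712, -0.702, -0.0, 0.0]
contact_force: [-0.3, 0.6, -0.2]
finger_gap: 0.0389
grasp_force: 25.6
```

```bash
python3 - <<'E'
from h import *
T=pose(); p,d=optics.snapshot("wrist"); cv2.imwrite("pics/w2.png",p); np.save("pics/w2.npy",d); np.save("pics/T2.npy",T)
W=cloud("wrist",d,T); h=cv2.cvtColor(p,cv2.COLOR_BGR2HSV); z=W[...,2]
def r(m,n):
    k,l,s,c=cv2.connectedComponentsWithStats(m.astype(np.uint8))
    for i in range(1,k):
        if s[i,4]>250:
            q=W[l==i]; print(n,c[i].round(),s[i,4],[np.round(a,1) for a in cv2.minAreaRect(q[:,:2].astype(np.float32)*1000)],np.percentile(q[:,2],[2,50,98]).round(4))
ok=(d>0)&(W[...,0]>.5)&(W[...,0]<.67)&(W[...,1]>-.28)&(W[...,1]<.15)
r(ok&(z>.05)&(z<.07),"high"); r(ok&(z>.04)&(z<.0505),"mid")
wood=ok&(cv2.inRange(h,(8,50,90),(28,220,255))>0)&(abs(z-.012)<.005)
q=W[wood]; print("wood",len(q),cv2.minAreaRect(q[:,:2].astype(np.float32)*1000),np.median(q[:,2]))
print(T[:3].round(4))
m=(cv2.inRange(h,(78,90,30),(96,255,220))>0)&(d>0)&(z>.05)&(np.hypot(W[...,0]-T[0,3],W[...,1]-T[1,3])<.08)
Q=(W[m]-T[:3,3])@T[:3,:3]; print("held in tool",len(Q),np.percentile(Q,[1,50,99],axis=0).round(4),cv2.minAreaRect(Q[:,:2].astype(np.float32)*1000))
go(.578,.0525,.15,np.radians(1.1))
E
```

```text
high [346.  34.] 8810 [array([558.9, -90.8]), array([89.9, 45.4]), np.float64(2.3)] [0.0529 0.0595 0.0639]
mid [316. 115.] 853 [array([580. , -36.4]), array([40.1, 14.5]), np.float64(1.0)] [0.0452 0.0491 0.0504]
wood 20593 ((579.5515747070312, -7.932991027832031), (110.55677795410156, 239.56533813476562), 1.270304560661316) 0.011554492936874161
[[ 1.390e-02 -9.999e-01 -9.000e-04  5.745e-01]
 [-9.999e-01 -1.390e-02  0.000e+00  4.780e-02]
 [-1.000e-04  9.000e-04 -1.000e+00  1.728e-01]]
held in tool 12245 [[-0.0286 -0.0195 -0.0157]
 [-0.0005 -0.0003 -0.0135]
 [ 0.0306  0.019   0.0028]] ((0.7943744659423828, 12.710166931152344), (66.27043151855469, 61.24956130981445), 88.66976928710938)
shift [-0.0034 -0.0037  0.023 ] turn -0.0034 alt 3.1382 q [ 0.37  0.35 -0.2  -0.   -1.02 -0.35] tool y deg -179.1 toolx [ 0.02 -1.  ]
```

View pics/w2.png

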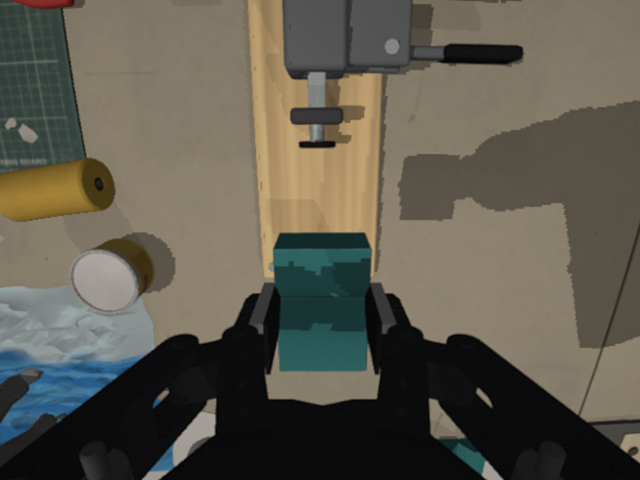

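The wrist view shows the held block centred in the fingers at (322,300). The rod and moving jaw are at (316,115) and the trigger is at right (480,53).

Scaled: 0.115 m / 0.5 = 0.23, 0.105 m / 0.5 = 0.21.

Call:
nudge_tcp([
  [0.004, 0, 0.08, 0, 0.03],
  [0.01, 0, 0.16, 0, 0.03],
  [0.01, 0, 0.21, 0, 0.03],
  [0.01, 0, 0.23, 0, 0.03],
  [0.01, 0, 0.23, 0, 0.03],
  [0.01, 0, 0.23, 0, 0.03],
  [0.01, 0, 0.23, 0, 0.03],
])

```text
time: 5.0
ee_pos: [0.5763, 0.0459, 0.0604]
tool_rot: [0.714, -0.7, 0.001, -0.002]
contact_force: [1.1, -0.1, 0.1]
finger_gap: 0.039
grasp_force: 25.6
```

```bash
python3 -c "
from h import *
go(.578,.0475,.0185,np.radians(1.15)); print(pose()[:3,3])"
```

```text
shift [-0.0015 -0.0015  0.042 ] turn -0.0005 alt 3.1411 q [ 0.36  0.48 -0.32  0.   -0.76 -0.34] tool y deg -178.9 toolx [ 0.02 -1.  ]
[0.57633267 0.04590856 0.060442  ]
```

Scaled: 0.039 m / 0.5 = 0.078, 0.037 m / 0.5 = 0.074.

Call:
nudge_tcp([
  [-0.002, -0.002, 0.03, 0, 0.03],
  [-0.002, -0.002, 0.05, 0, 0.03],
  [-0.002, -0.002, 0.068, 0, 0.03],
  [-0.002, -0.002, 0.074, 0, 0.03],
  [-0.002, -0.002, 0.078, 0, 0.03],
  [-0.002, -0.002, 0.078, 0, 0.03],
  [-0.002, -0.002, 0.078, 0, 0.03],
  [-0.002, -0.002, 0.078, 0, 0.03],
])

```text
time: 5.67
ee_pos: [0.5761, 0.0458, 0.0197]
tool_rot: [0.713, -0.701, 0.0, -0.0]
contact_force: [-0.6, -0.2, -1.0]
finger_gap: 0.039
grasp_force: 25.6
```

Scaled: -0.002 m / 0.5 = -0.004, 0.001 m / 0.5 = 0.002.

Call:
nudge_tcp([
  [-0.004, -0.004, 0.002, 0, 0.03],
  [-0.004, -0.004, 0.004, 0, 0.03],
  [-0.004, -0.004, 0.004, 0, 0.03],
  [-0.004, -0.004, 0.004, 0, 0.03],
])

```text
time: 6.0
ee_pos: [0.5777, 0.0475, 0.0191]
tool_rot: [0.714, -0.701, 0.0, 0.0]
contact_force: [-4.2, -1.6, 9.2]
finger_gap: 0.0393
grasp_force: 26.6
```

Contact with the base is made, so I'll release and lift.

Scaled: -0.11 m / 0.5 = -0.22, -0.07 m / 0.5 = -0.14.

Call:
nudge_tcp([
  [0, 0, -0.002, 0, 0.06],
  [0, 0, -0.002, 0, 0.06],
  [0, 0, -0.002, 0, 0.06],
  [0, 0, -0.002, 0, 0.06],
  [0, 0, -0.01, 0, 0.06],
  [0, 0, -0.06, 0, 0.06],
  [0, 0, -0.14, 0, 0.06],
  [0, 0, -0.22, 0, 0.06],
])

```text
time: 6.67
ee_pos: [0.5766, 0.0475, 0.1274]
tool_rot: [0.713, -0.701, -0.001, 0.002]
contact_force: [0.9, 0.1, 0.5]
finger_gap: 0.0602
grasp_force: 0.0
```

Call:
nudge_tcp([
  [0, 0, -0.06, 0, 0.085],
  [0, 0, -0.1, 0, 0.085],
  [0, 0, -0.1, 0, 0.085],
  [0, 0, -0.1, 0, 0.085],
])

```text
time: 7.0
ee_pos: [0.5782, 0.0481, 0.1789]
tool_rot: [0.713, -0.701, 0.001, -0.002]
contact_force: [-0.1, -0.5, -0.8]
finger_gap: 0.0849
grasp_force: 0.0
```

```bash
python3 - <<'E'
from h import *
T=pose(); p,d=optics.snapshot("wrist"); cv2.imwrite("pics/w3.png",p)
W=cloud("wrist",d,T); h=cv2.cvtColor(p,cv2.COLOR_BGR2HSV); z=W[...,2]
m=(cv2.inRange(h,(78,90,30),(96,255,220))>0)&(d>0)&(z>.025)&(z<.05)&(W[...,1]<.15)
q=W[m]; print(len(q),cv2.minAreaRect(q[:,:2].astype(np.float32)*1000),np.percentile(q[:,2],[2,50,98]))
for yy in np.arange(-.16,-.07,.01): pass
m=(d>0)&(W[...,0]<.51)&(W[...,0]>.4)&(W[...,1]<0)&(z>.025)&(z<.07)
k,l,s,c=cv2.connectedComponentsWithStats(m.astype(np.uint8))
for i in range(1,k):
    if s[i,4]>150: q=W[l==i]; print(c[i].round(),s[i,4],cv2.minAreaRect(q[:,:2].astype(np.float32)*1000),np.percentile(q[:,2],[2,50,98]))
E
```

```text
2356 ((577.90869140625, 47.004371643066406), (38.121456146240234, 60.81716537475586), 1.3091418743133545) [0.02570586 0.03311488 0.03487362]
[472.  55.] 1854 ((468.92608642578125, -85.33091735839844), (82.19569396972656, 11.849677085876465), 1.8377339839935303) [0.03038215 0.0448843  0.04780554]
```

View pics/w3.png

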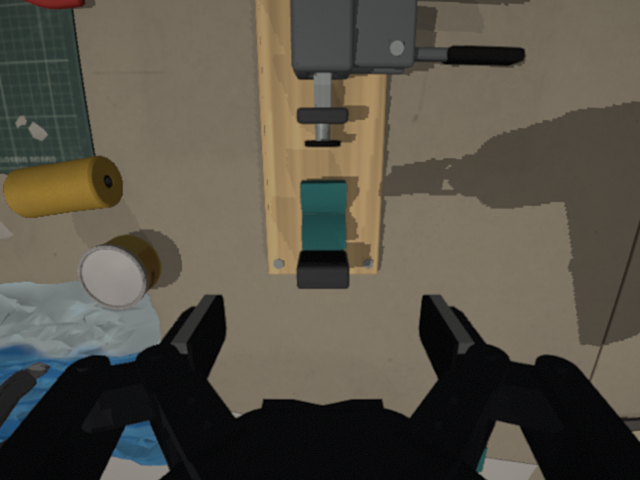

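The block sits between the jaws at (324,215), square with the rod and just short of the fixed jaw at (323,270). The trigger is at (485,55). Next I'll move over the trigger.

Scaled: 0.158 m / 0.5 = 0.316, 0.123 m / 0.5 = 0.246, 0.12 rad / 1.5708 = 0.0764.

Call:
nudge_tcp([
  [0.044, 0.034, -0.004, 0.0764, 0.085],
  [0.09, 0.07, -0.01, 0.1528, 0.085],
  [0.134, 0.106, -0.02, 0.2292, 0.085],
  [0.18, 0.14, -0.03, 0.3056, 0.085],
  [0.226, 0.176, -0.04, 0.382, 0.085],
  [0.27, 0.21, -0.04, 0.4584, 0.085],
  [0.3, 0.24, -0.04, 0.5348, 0.085],
  [0.316, 0.246, -0.04, 0.6112, 0.085],
])

```text
time: 7.72
ee_pos: [0.4539, -0.1138, 0.1957]
tool_rot: [-0.305, 0.952, 0.001, -0.002]
contact_force: [-0.4, 0.4, -0.1]
finger_gap: 0.0851
grasp_force: 0.0
```

Call:
nudge_tcp([
  [0, 0, 0, 0.0764, 0.085],
  [0, 0, 0, 0.1528, 0.085],
  [0, 0, 0, 0.2292, 0.085],
  [0, 0, 0, 0.3056, 0.085],
  [0, 0, 0, 0.382, 0.085],
  [0, 0, 0, 0.3883, 0.085],
  [0, 0, 0, 0.3883, 0.085],
])

```text
time: 8.3
ee_pos: [0.4568, -0.1124, 0.196]
tool_rot: [-0.011, 1.0, -0.0, -0.001]
contact_force: [0.3, -0.3, 0.1]
finger_gap: 0.0853
grasp_force: 0.0
```

```bash
python3 - <<'E'
from h import *
T=pose(); p,d=optics.snapshot("wrist"); cv2.imwrite("pics/w4.png",p)
W=cloud("wrist",d,T); z=W[...,2]
m=(d>0)&(W[...,0]<.49)&(W[...,0]>.4)&(W[...,1]<0)&(W[...,1]>-.2)&(z>.025)&(z<.07)
k,l,s,c=cv2.connectedComponentsWithStats(m.astype(np.uint8))
for i in range(1,k):
    if s[i,4]>150: q=W[l==i]; print(c[i].round(),s[i,4],cv2.minAreaRect(q[:,:2].astype(np.float32)*1000),np.percentile(q[:,2],[2,50,98]).round(4)); q=q[q[:,2]>.04]; q=q[abs(q[:,0]-.458)<.011]; print(np.percentile(q,[1,99],axis=0).round(4))
go(.458,-.112,.01,np.radians(91.15))
E
```

```text
[295. 217.] 1136 ((459.0047302246094, -137.49403381347656), (62.26169204711914, 14.75346565246582), 1.2542845010757446) [0.0305 0.0455 0.0475]
[[ 0.4473 -0.1447  0.0412]
 [ 0.4687 -0.1304  0.0477]]
[351. 216.] 894 ((458.2862243652344, -85.68126678466797), (63.15485763549805, 11.096198081970215), 1.1935149431228638) [0.0291 0.0455 0.0475]
[[ 0.4473 -0.0911  0.0426]
 [ 0.4686 -0.0804  0.0478]]
shift [-0.0015  0.0004  0.1863] turn 0.0014 alt -3.1402 q [ 0.11  0.15 -0.41 -0.   -1.01 -1.65] tool y deg 91.2 toolx [-1.   -0.02]
```

View pics/w4.png

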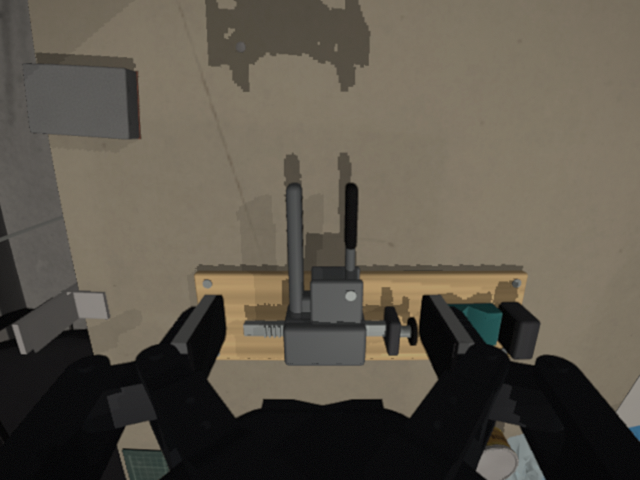

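The view from over the trigger shows the grip at (295,217), the trigger sleeve at (351,216) and the sanding block well clear at (80,100). I'll get a baseline jaw reading from the side and scene cameras, then descend.

Scaled: 0.186 m / 0.5 = 0.372, 0.15 m / 0.5 = 0.3.

```bash
cat >> h.py <<'E'
def jaw():
    "moving jaw plate top centre y (rear..front), block extent y, in mm, from side and scene cameras"
    for n in ("side","scene"):
        p,d=optics.snapshot(n); cv2.imwrite(f"pics/last_{n}.png",p); W=cloud(n,d); h=cv2.cvtColor(p,cv2.COLOR_BGR2HSV)
        x,y,z=W[...,0],W[...,1],W[...,2]; b=(d>0)&(abs(x-.578)<.025)
        t=b&(cv2.inRange(h,(78,90,30),(96,255,220))>0)&(y<.12)&(z>.025)
        dark=b&(p.max(2)<90)&(y>-.06)&(y<.075)
        j=dark&(z>.043)&(z<.055); pad=dark&(z>.028)&(z<.052)
        f=lambda m:(np.percentile(y[m],[3,50,97])*1000).round(1) if m.sum()>8 else None
        print(n,"jaw",j.sum(),f(j),"dark",pad.sum(),f(pad),"block",t.sum(),f(t))
    o=get_obs(); print("t",round(o["time"],2),"F",o["contact_force"].round(1),"gap",round(o["finger_gap"],4),"grip",round(o["grasp_force"],1),"tcp",o["ee_pos"].round(4))
E
python3 -c "
from h import *
jaw()"
```

```text
side jaw 78 [-41.  -32.4 -10.7] dark 179 [-40.3 -29.9  63.2] block 128 [20.2 34.9 63.4]
scene jaw 92 [-41.  -33.2 -13.7] dark 187 [-40.9 -30.6  70.1] block 237 [20.8 38.6 77.8]
t 8.45 F [ 0.9 -0.8 -1.3] gap 0.0848 grip 0.0 tcp [ 0.4572 -0.1124  0.1967]
```

Call:
nudge_tcp([
  [-0.002, 0, 0.08, 0, 0.085],
  [-0.002, 0, 0.16, 0, 0.085],
  [-0.002, 0, 0.24, 0, 0.085],
  [-0.002, 0, 0.3, 0, 0.085],
  [-0.002, 0, 0.34, 0, 0.085],
  [-0.002, 0, 0.364, 0, 0.085],
  [-0.002, 0, 0.372, 0, 0.085],
  [-0.002, 0, 0.372, 0, 0.085],
])

```text
time: 9.12
ee_pos: [0.458, -0.1124, 0.0103]
tool_rot: [-0.01, 1.0, -0.0, -0.001]
contact_force: [-0.1, -0.4, 0.2]
finger_gap: 0.0851
grasp_force: 0.0
```

```bash
python3 -c "
from h import *
go(.458,-.1218,.01,np.radians(91.15));jaw()"
```

```text
shift [ 0.0002 -0.0094  0.0004] turn -0.0004 alt 3.1412 q [ 0.11  0.43 -0.62  0.   -0.52 -1.66] tool y deg 91.1 toolx [-1.   -0.02]
side jaw 78 [-42.6 -31.4 -11.3] dark 182 [-42.4 -30.   63.4] block 129 [21.1 35.1 63.9]
scene jaw 84 [-42.1 -33.1 -12.7] dark 175 [-41.3 -31.3  61.2] block 227 [19.6 38.1 79.8]
t 9.22 F [-0.3  0.6  0.4] gap 0.0848 grip 0.0 tcp [ 0.4592 -0.1123  0.0119]
```

Scaled: -0.0095 m / 0.5 = -0.019, -0.005 m / 0.5 = -0.01.

Call:
nudge_tcp([
  [0, -0.01, 0, 0, 0.085],
  [0, -0.019, 0, 0, 0.085],
  [0, -0.019, 0, 0, 0.085],
  [0, -0.019, 0, 0, 0.047],
  [0, -0.019, 0, 0, 0.047],
  [0, -0.019, 0, 0, 0.047],
  [0, -0.019, 0, 0, 0.047],
  [0, -0.019, 0, 0, 0.047],
], squeeze=20)

```text
time: 9.88
ee_pos: [0.4599, -0.1209, 0.0127]
tool_rot: [-0.01, 1.0, 0.0, 0.002]
contact_force: [-1.6, 7.9, 9.1]
finger_gap: 0.0485
grasp_force: 19.0
```

```bash
python3 -c "
from h import *
jaw()"
```

```text
side jaw 74 [-29.3 -22.1  -2.8] dark 175 [-29.  -20.   62.7] block 133 [21.1 35.4 63.5]
scene jaw 88 [-30.3 -22.7  -3.2] dark 173 [-32.6 -21.4  67.5] block 226 [20.4 38.1 76.2]
t 9.98 F [-1.9  8.7  8.4] gap 0.0483 grip 19.0 tcp [ 0.4598 -0.1209  0.0127]
```

Call:
nudge_tcp([
  [0, 0, 0, 0, 0.085],
  [0, 0, 0, 0, 0.085],
  [0, 0, 0, 0, 0.085],
  [0, 0, 0, 0, 0.085],
  [0, 0, 0, 0, 0.047],
  [0, 0, 0, 0, 0.047],
  [0, 0, 0, 0, 0.047],
  [0, 0, 0, 0, 0.047],
])

```text
time: 10.65
ee_pos: [0.4595, -0.121, 0.0122]
tool_rot: [-0.01, 1.0, 0.0, 0.001]
contact_force: [-1.8, 9.3, 8.0]
finger_gap: 0.0486
grasp_force: 19.1
```

```bash
python3 -c "
from h import *
jaw()"
```

```text
side jaw 74 [-21.1 -12.9   7.2] dark 182 [-20.2  -9.5  62.8] block 134 [18.4 34.4 63.3]
scene jaw 92 [-21.  -12.4   6.6] dark 171 [-22.1 -11.1  61. ] block 238 [19.2 38.1 77.2]
t 10.75 F [-1.3  8.   8.3] gap 0.0485 grip 19.1 tcp [ 0.4595 -0.121   0.0122]
```

Call:
nudge_tcp([
  [0, 0, 0, 0, 0.085],
  [0, 0, 0, 0, 0.085],
  [0, 0, 0, 0, 0.085],
  [0, 0, 0, 0, 0.085],
  [0, 0, 0, 0, 0.047],
  [0, 0, 0, 0, 0.047],
  [0, 0, 0, 0, 0.047],
  [0, 0, 0, 0, 0.047],
])

```text
time: 11.42
ee_pos: [0.4595, -0.121, 0.0121]
tool_rot: [-0.01, 1.0, 0.0, 0.001]
contact_force: [-2.6, 10.1, 8.3]
finger_gap: 0.048
grasp_force: 19.0
```

```bash
python3 -c "
from h import *
jaw()
p=cv2.imread('pics/last_side.png')[170:290,270:390]; q=cv2.imread('pics/last_scene.png')[180:300,260:380]
cv2.imwrite('pics/c5.png',cv2.resize(np.hstack([p,q]),None,fx=3.3,fy=3.3,interpolation=cv2.INTER_CUBIC))"
```

```text
side jaw 74 [-10.4  -1.7  17.3] dark 169 [-8.7  0.2 62.6] block 142 [17.2 34.8 62.6]
scene jaw 84 [-11.6  -3.   15.7] dark 165 [-12.3  -1.8  67.8] block 245 [17.5 37.2 76.2]
t 11.52 F [-1.7  9.1  8.2] gap 0.0485 grip 19.1 tcp [ 0.4595 -0.121   0.0122]
```

View pics/c5.png

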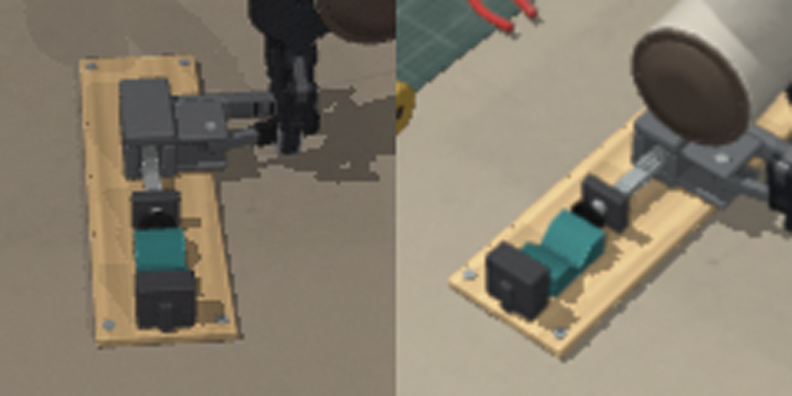

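The crops show the pad just at the block's near end, with the block still a few mm from the fixed jaw. I'll let out once more and squeeze gradually, with the tool shifted so only the front finger bears and the force can be read.

Scaled: -0.004 m / 0.5 = -0.008, -0.002 m / 0.5 = -0.004.

Call:
nudge_tcp([
  [0, 0, 0, 0, 0.085],
  [0, 0, 0, 0, 0.085],
  [0, 0, 0, 0, 0.085],
  [0, 0, 0, 0, 0.085],
  [0, -0.004, 0, 0, 0.072],
  [0, -0.008, 0, 0, 0.07],
  [0, -0.008, 0, 0, 0.068],
  [0, -0.008, 0, 0, 0.068],
])

```text
time: 12.18
ee_pos: [0.4592, -0.1251, 0.0118]
tool_rot: [-0.01, 1.0, 0.0, 0.001]
contact_force: [-1.2, 8.7, 5.0]
finger_gap: 0.068
grasp_force: 4.2
```

```bash
python3 -c "
from h import *
jaw()"
```

```text
side jaw 77 [-3.1  4.9 23.8] dark 161 [-22.9   6.2  25.1] block 125 [24.8 38.3 48.6]
scene jaw 84 [-4.   3.9 23.1] dark 161 [-5.7  5.6 68.4] block 221 [21.8 40.8 80.1]
t 12.28 F [-1.8  8.   4.5] gap 0.0681 grip 4.2 tcp [ 0.4591 -0.1251  0.0118]
```

Call:
nudge_tcp([
  [0, 0, 0, 0, 0.065],
  [0, 0, 0, 0, 0.062],
  [0, 0, 0, 0, 0.062],
  [0, 0, 0, 0, 0.062],
])

```text
time: 12.62
ee_pos: [0.4593, -0.1254, 0.0117]
tool_rot: [-0.01, 1.0, 0.0, 0.001]
contact_force: [-0.7, 4.4, 3.4]
finger_gap: 0.0617
grasp_force: 2.4
```

```bash
python3 -c "
from h import *
jaw()"
```

```text
side jaw 78 [-1.3  6.7 24.1] dark 152 [-1.2  7.9 25.4] block 129 [24.6 39.2 49.5]
scene jaw 89 [-3.6  4.7 22.7] dark 170 [-4.4  6.1 68.8] block 218 [21.6 40.4 79.5]
t 12.72 F [0.8 5.  3.4] gap 0.062 grip 2.5 tcp [ 0.4593 -0.1256  0.0116]
```

Call:
nudge_tcp([
  [0, 0, 0, 0, 0.060],
  [0, 0, 0, 0, 0.058],
  [0, 0, 0, 0, 0.058],
  [0, 0, 0, 0, 0.058],
])

```text
time: 13.05
ee_pos: [0.4593, -0.1255, 0.0116]
tool_rot: [-0.009, 1.0, 0.0, 0.001]
contact_force: [-0.1, 6.3, 4.1]
finger_gap: 0.0581
grasp_force: 3.3
```

```bash
python3 -c "
from h import *
jaw()
p=cv2.imread('pics/last_side.png')[200:280,290:350]; q=cv2.imread('pics/last_scene.png')[210:290,270:350]
cv2.imwrite('pics/c6.png',cv2.resize(np.hstack([p,q]),None,fx=5.5,fy=5.5,interpolation=cv2.INTER_CUBIC))"
```

```text
side jaw 80 [-2.   6.7 24.8] dark 156 [-1.8  7.7 25.2] block 127 [25.3 39.  48.2]
scene jaw 85 [-2.7  5.8 22. ] dark 159 [-3.4  7.  68.2] block 223 [22.5 41.  83.7]
t 13.15 F [-1.4  5.7  4.1] gap 0.0581 grip 3.3 tcp [ 0.4593 -0.1255  0.0116]
```

View pics/c6.png

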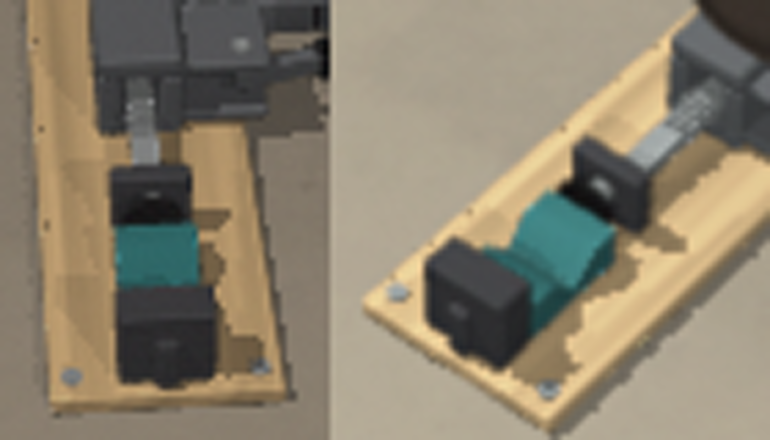

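The crops show the pad on the block, and the block against the fixed jaw. Force is rising with the squeeze, consistent with about 3.5–4 mm of pad travel. I'll squeeze a little further.

Call:
nudge_tcp([
  [0, 0, 0, 0, 0.056],
  [0, 0, 0, 0, 0.054],
  [0, 0, 0, 0, 0.054],
  [0, 0, 0, 0, 0.054],
])

```text
time: 13.48
ee_pos: [0.4594, -0.1239, 0.0122]
tool_rot: [-0.01, 1.0, 0.001, 0.001]
contact_force: [-3.2, 17.9, 11.8]
finger_gap: 0.0542
grasp_force: 9.1
```

```bash
python3 -c "
from h import *
jaw()"
```

```text
side jaw 78 [-1.1  6.6 25.2] dark 155 [-0.9  7.9 25. ] block 128 [24.3 39.1 48.8]
scene jaw 91 [-3.1  5.3 23.1] dark 167 [-4.3  6.8 69.2] block 218 [21.9 40.3 82.1]
t 13.58 F [-2.8 17.5 11.7] gap 0.0544 grip 9.1 tcp [ 0.4594 -0.1239  0.0122]
```

The trigger is at its stop with the pad around 3.5–4 mm, which is too marginal. I'll let out once more and re-squeeze in small steps by force.

The manual's scale: shifts go in shares of 50 cm and turns go in shares of pi/2 rad. Converting my numbers, 0.004 m / 0.5 = 0.008, 0.002 m / 0.5 = 0.004.

Call:
nudge_tcp([
  [0, 0.004, 0, 0, 0.075],
  [0, 0.008, 0, 0, 0.085],
  [0, 0.008, 0, 0, 0.085],
  [0, 0.008, 0, 0, 0.085],
  [0, 0.008, 0, 0, 0.085],
  [0, 0.008, 0, 0, 0.085],
])

```text
time: 14.08
ee_pos: [0.4585, -0.1222, 0.0111]
tool_rot: [-0.009, 1.0, -0.0, -0.0]
contact_force: [0.5, -0.1, -0.1]
finger_gap: 0.0845
grasp_force: 0.0
```

```bash
python3 -c "
from h import *
jaw()"
```

```text
side jaw 76 [-1.4  6.  24.7] dark 157 [-1.1  7.4 24.5] block 127 [23.6 38.5 49.6]
scene jaw 88 [-3.6  5.1 23.8] dark 164 [-5.   6.7 70.4] block 219 [22.  40.9 83.6]
t 14.18 F [1.1 0.9 0.2] gap 0.085 grip 0.0 tcp [ 0.4586 -0.1221  0.0112]
```

Call:
nudge_tcp([
  [0, -0.004, 0, 0, 0.082],
  [0, -0.008, 0, 0, 0.078],
  [0, -0.008, 0, 0, 0.078],
  [0, -0.008, 0, 0, 0.078],
  [0, -0.008, 0, 0, 0.078],
])

```text
time: 14.6
ee_pos: [0.4588, -0.1245, 0.0117]
tool_rot: [-0.01, 1.0, 0.001, 0.0]
contact_force: [-1.3, 11.5, 4.9]
finger_gap: 0.0782
grasp_force: 5.6
```

Call:
nudge_tcp([
  [0, 0, 0, 0, 0.076],
  [0, 0, 0, 0, 0.074],
  [0, 0, 0, 0, 0.074],
  [0, 0, 0, 0, 0.074],
])

```text
time: 14.93
ee_pos: [0.459, -0.124, 0.012]
tool_rot: [-0.01, 1.0, 0.001, 0.0]
contact_force: [-2.8, 13.6, 8.8]
finger_gap: 0.0739
grasp_force: 7.3
```

```bash
python3 -c "
from h import *
jaw()"
```

```text
side jaw 78 [ 2.6 10.2 24.4] dark 145 [ 1.6 11.1 25.3] block 123 [25.1 38.6 47.9]
scene jaw 88 [ 1.1  9.6 22.9] dark 159 [ 0.3 10.3 69.3] block 223 [22.2 41.2 76.7]
t 15.03 F [-3.  13.4  7.9] gap 0.0742 grip 7.3 tcp [ 0.459 -0.124  0.012]
```

Force rose quickly, so before going on I'll measure the jaw-plate-to-fixed-jaw distance directly. Pad travel is 78 mm minus that distance.

```bash
python3 - <<'E'
from h import *
A=[[],[]]
for r in range(3):
  for k,n in enumerate(("side","scene")):
    p,d=optics.snapshot(n); W=cloud(n,d); h=cv2.cvtColor(p,cv2.COLOR_BGR2HSV); b=d>0
    # clamp-ish frame: rotate by -1.15deg about (0.578,0.05)
    a=np.radians(1.15); x=(W[...,0]-.578)*np.cos(a)+(W[...,1]-.05)*np.sin(a); y=-(W[...,0]-.578)*np.sin(a)+(W[...,1]-.05)*np.cos(a)+.05; z=W[...,2]
    A[k].append((x,y,z,b,p,h))
for k,n in enumerate(("side","scene")):
    x,y,z=[np.median([q[i] for q in A[k]],0) for i in range(3)]; b=A[k][0][3]; p=A[k][0][4]; h=A[k][0][5]
    dk=b&(p.max(2)<100)
    f=lambda m:(int(m.sum()),(np.percentile(y[m],[0,5,25,50,75,95,100])*1000).round(1)) if m.sum() else 0
    print(n,"plate face |x|15.5-21",f(dk&(abs(x)>.0155)&(abs(x)<.021)&(z>.018)&(z<.046)&(y>-.03)&(y<.03)))
    print(n,"plate top",f(dk&(abs(x)<.021)&(z>.0485)&(z<.054)&(y>-.03)&(y<.04)))
    t=dk&(abs(x)<.02)&(z>.0535)&(z<.06)&(y>.06)&(y<.13); print(n,"fixed top",f(t), np.median(z[t]))
    t=dk&(abs(x)<.02)&(z>.015)&(z<.045)&(y>.07)&(y<.14); print(n,"fixed back",f(t))
    g=b&(cv2.inRange(h,(78,90,30),(96,255,220))>0)&(z>.028)&(y<.12)&(abs(x)<.025); print(n,"block",f(g),"x",np.percentile(x[g],[3,97]))
E
```

```text
side plate face |x|15.5-21 (25, array([ 8.8,  9.7, 10.4, 11.7, 13.5, 24.6, 28.6]))
side plate top (28, array([ 2.3,  2.6,  5.4,  7.7,  9.9, 11.7, 12.6]))
side fixed top (95, array([ 86.9,  87.9,  92.9,  97.8, 102.7, 106.6, 108.9])) 0.055152905482623034
side fixed back (136, array([104.6, 105.6, 106.6, 107.3, 109.7, 111.9, 113. ]))
side block (104, array([22.1, 24.7, 29.7, 36.4, 40.8, 44.2, 47.9])) x [-0.01714912  0.01956042]
scene plate face |x|15.5-21 (35, array([-1.1, -0.6,  5.3,  9.1, 11.3, 27.8, 29.1]))
scene plate top (52, array([ 1. ,  2.1,  4.3,  7.8, 10.4, 22.5, 24.6]))
scene fixed top (112, array([ 84.2,  87. ,  91.2,  97.4, 102.3, 105.8, 106.7])) 0.0567504190974277
scene fixed back (106, array([ 70.1,  72.7, 105.1, 105.9, 108.1, 110.3, 111.5]))
scene block (190, array([20. , 22.8, 31.3, 38.9, 61.8, 77.4, 86.7])) x [-0.02186221  0.01577936]
```

Call:
nudge_tcp([
  [0, 0, 0, 0, 0.074],
  [0, 0, 0, 0, 0.074],
  [0, 0, 0, 0, 0.074],
  [0, 0, 0, 0, 0.074],
  [0, 0, 0, 0, 0.074],
  [0, 0, 0, 0, 0.074],
])

```text
time: 15.83
ee_pos: [0.459, -0.124, 0.012]
tool_rot: [-0.01, 1.0, 0.001, 0.0]
contact_force: [-2.4, 14.8, 8.6]
finger_gap: 0.0739
grasp_force: 7.3
```

```bash
python3 -c "
from h import *
for i in range(4):
    o=get_obs(); print(o['contact_force'].round(2),o['torque'].round(2),round(o['grasp_force'],2),o['joint_efforts'].round(2)); optics.snapshot('wrist')"
```

```text
[-2.35 14.81  8.6 ] [4.22 0.9  0.31] 7.25 [ -6.37 -29.24   9.67   3.81   0.49  -0.25]
[-2.79 14.28  7.61] [4.17 0.8  0.2 ] 7.25 [ -6.37 -29.24   9.67   3.81   0.49  -0.25]
[-3.1  13.69  8.29] [4.19 0.83 0.3 ] 7.25 [ -6.37 -29.24   9.67   3.81   0.49  -0.25]
[-2.79 13.97  7.93] [4.24 0.79 0.24] 7.24 [ -6.37 -29.24   9.67   3.81   0.49  -0.25]
```

Cross-checking force and geometry puts the pad around 7–9 mm, toward the high side. I'll ease back slightly.

Call:
nudge_tcp([
  [0, 0, 0, 0, 0.075],
  [0, 0, 0, 0, 0.076],
  [0, 0, 0, 0, 0.076],
  [0, 0, 0, 0, 0.076],
])

```text
time: 16.37
ee_pos: [0.4589, -0.1244, 0.0115]
tool_rot: [-0.01, 1.0, 0.001, 0.0]
contact_force: [-1.6, 10.9, 3.9]
finger_gap: 0.0758
grasp_force: 5.5
```

```bash
python3 -c "
from h import *
jaw()"
```

```text
side jaw 72 [ 3.1 10.2 25.3] dark 141 [ 2.5 11.3 25.3] block 125 [24.5 38.2 48.2]
scene jaw 86 [ 0.5  9.6 23.8] dark 161 [ 0.1 11.2 69.6] block 227 [22.1 40.8 82.4]
t 16.47 F [-2.6 11.   3.2] gap 0.076 grip 5.5 tcp [ 0.4589 -0.1245  0.0115]
```

Call:
nudge_tcp([
  [0, 0, 0, 0, 0.077],
  [0, 0, 0, 0, 0.078],
  [0, 0, 0, 0, 0.078],
  [0, 0, 0, 0, 0.078],
])

```text
time: 16.8
ee_pos: [0.4589, -0.1248, 0.011]
tool_rot: [-0.01, 1.0, 0.001, 0.0]
contact_force: [0.1, 7.4, -1.6]
finger_gap: 0.0781
grasp_force: 4.1
```

```bash
python3 -c "
from h import *
jaw();jaw()"
```

```text
side jaw 74 [ 2.5 10.  24.8] dark 144 [ 1.9 11.3 25.4] block 122 [25.3 39.1 47.5]
scene jaw 86 [-0.   9.  23.4] dark 160 [-0.4 10.4 69.1] block 220 [21.3 40.7 81.5]
t 16.9 F [-0.4  8.7 -0.7] gap 0.078 grip 4.2 tcp [ 0.4589 -0.1248  0.011 ]
side jaw 79 [ 3.  10.8 25.7] dark 145 [ 3.  11.5 25.5] block 127 [23.6 38.6 48. ]
scene jaw 93 [ 0.6  8.1 23.1] dark 155 [ 0.3 10.1 67.4] block 226 [21.8 40.6 80.8]
t 17.0 F [-0.1  8.2 -1.2] gap 0.0782 grip 4.2 tcp [ 0.4588 -0.1248  0.011 ]
```

Call:
nudge_tcp([
  [0, 0, 0, 0, 0.079],
  [0, 0, 0, 0, 0.080],
  [0, 0, 0, 0, 0.080],
  [0, 0, 0, 0, 0.080],
])

```text
time: 17.33
ee_pos: [0.4588, -0.125, 0.0108]
tool_rot: [-0.009, 1.0, 0.0, -0.0]
contact_force: [1.2, 5.5, -3.3]
finger_gap: 0.0802
grasp_force: 3.1
```

```bash
python3 -c "
from h import *
jaw();jaw()"
```

```text
side jaw 72 [ 1.4  9.8 25.2] dark 145 [ 0.9 10.8 25.1] block 127 [24.3 38.6 49.5]
scene jaw 85 [ 1.1  8.5 24.2] dark 162 [ 0.6  9.7 70.7] block 225 [21.7 40.8 78.3]
t 17.43 F [-0.1  6.8 -3.3] gap 0.08 grip 3.1 tcp [ 0.4587 -0.125   0.0108]
side jaw 72 [ 1.9 10.2 24.7] dark 148 [-26.6  11.3  26. ] block 124 [24.4 39.  47.9]
scene jaw 89 [ 0.7  8.5 23.7] dark 157 [-0.9 10.3 67.6] block 218 [22.3 40.2 83.1]
t 17.53 F [ 0.1  5.8 -2.6] gap 0.0796 grip 3.1 tcp [ 0.4587 -0.1251  0.0108]
```

Call:
nudge_tcp([
  [0, 0, 0, 0, 0.081],
  [0, 0, 0, 0, 0.082],
  [0, 0, 0, 0, 0.082],
  [0, 0, 0, 0, 0.082],
])

```text
time: 17.87
ee_pos: [0.4586, -0.1257, 0.0111]
tool_rot: [-0.009, 1.0, 0.0, -0.0]
contact_force: [1.0, 3.9, -3.0]
finger_gap: 0.082
grasp_force: 2.2
```

```bash
python3 -c "
from h import *
jaw();jaw()"
```

```text
side jaw 73 [ 2.5  9.3 23.9] dark 147 [-28.8  10.8  24.7] block 122 [25.5 39.4 48.3]
scene jaw 86 [ 0.8  9.3 22.7] dark 160 [ 0.2 10.3 67.4] block 227 [21.6 40.7 79.6]
t 17.97 F [ 0.2  4.7 -3. ] gap 0.0824 grip 2.3 tcp [ 0.4586 -0.1258  0.0112]
side jaw 72 [ 1.   9.3 24.2] dark 148 [-0.2 11.1 24.9] block 122 [24.7 37.9 48. ]
scene jaw 93 [ 1.   9.1 23.1] dark 153 [-0.3 10.1 68.5] block 225 [22.5 40.6 80.2]
t 18.07 F [-0.4  4.7 -4.5] gap 0.0821 grip 2.4 tcp [ 0.4586 -0.1258  0.0112]
```

Jaw backing off is small, so the ratchet seems to hold. Force alone is ambiguous here, so I'll let out, lift, and measure the held pad from above with the wrist camera.

Scaled: -0.12 m / 0.5 = -0.24, -0.11 m / 0.5 = -0.22.

Call:
nudge_tcp([
  [0, 0.004, 0, 0, 0.085],
  [0, 0.024, 0, 0, 0.085],
  [0, 0.024, 0, 0, 0.085],
  [0, 0.024, -0.06, 0, 0.085],
  [0, 0.024, -0.14, 0, 0.085],
  [0, 0.024, -0.22, 0, 0.085],
  [0, 0.024, -0.24, 0, 0.085],
])

```text
time: 18.65
ee_pos: [0.4622, -0.1141, 0.1377]
tool_rot: [-0.01, 1.0, -0.001, 0.006]
contact_force: [0.8, -0.6, 0.2]
finger_gap: 0.0848
grasp_force: 0.0
```

Call:
nudge_tcp([
  [-0.056, 0.052, 0, 0, 0.085],
  [-0.112, 0.104, 0, 0, 0.085],
  [-0.168, 0.156, 0, 0, 0.085],
  [-0.224, 0.208, 0, 0, 0.085],
  [-0.28, 0.258, 0, 0, 0.085],
  [-0.28, 0.258, 0, 0, 0.085],
  [-0.28, 0.258, 0, 0, 0.085],
  [-0.28, 0.258, 0, 0, 0.085],
])

```text
time: 19.32
ee_pos: [0.5953, 0.0176, 0.1309]
tool_rot: [-0.009, 1.0, -0.0, -0.001]
contact_force: [-0.4, 0.4, 1.7]
finger_gap: 0.0848
grasp_force: 0.0
```

```bash
cat > m.py <<'E'
from h import *
P=[];a=np.radians(1.2)
for r in range(5):
    T=pose(); p,d=optics.snapshot("wrist"); P.append(cloud("wrist",d,T))
cv2.imwrite("pics/w7.png",p)
W=np.median(P,0); h=cv2.cvtColor(p,cv2.COLOR_BGR2HSV); b=d>0
x=(W[...,0]-.578)*np.cos(a)+(W[...,1]-.05)*np.sin(a); y=-(W[...,0]-.578)*np.sin(a)+(W[...,1]-.05)*np.cos(a)+.05; z=W[...,2]
f=lambda m:(int(m.sum()),(np.percentile(y[m],[0,3,50,97,100])*1000).round(1),np.round(np.median(z[m]),4),(np.percentile(x[m],[2,98])*1000).round(1)) if m.sum() else 0
teal=b&(cv2.inRange(h,(78,90,20),(96,255,220))>0)&(y<.12)&(abs(x)<.03)
print("block top",f(teal&(z>.031))); 
dk=b&(p.max(2)<110)&~teal
print("plate wings",f(dk&(abs(x)>.0155)&(abs(x)<.022)&(z>.045)&(z<.056)&(y>-.05)&(y<.04)))
print("plate/pad mid",f(dk&(abs(x)<.008)&(z>.044)&(z<.054)&(y>-.05)&(y<.04)))
print("fixed top",f(dk&(abs(x)<.025)&(z>.052)&(z<.062)&(y>.06)&(y<.13)))
print(get_obs()["time"],T[:3,3])
E
python3 m.py
```

```text
block top (2682, array([22.2, 23.3, 64.6, 82.1, 82.8]), np.float64(0.0335), array([-19.6,  17.5]))
plate wings (190, array([-1.7, -0.7,  4.4,  9.6, 10. ]), np.float64(0.049), array([-19.7,  18.8]))
plate/pad mid (540, array([-1.5, -1.1,  6.6, 21.5, 22.2]), np.float64(0.0489), array([-7.8,  7.7]))
fixed top (2057, array([ 84.3,  84.9,  94.5, 105. , 106.2]), np.float64(0.0553), array([-21.6,  21.3]))
19.5667 [0.5953573  0.01683775 0.13167181]
```

View pics/w7.png

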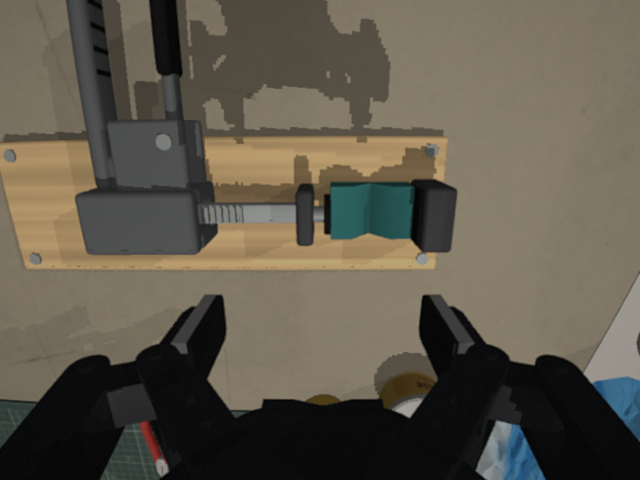

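The view from above shows the plate at (305,214), the pad pressed to the block at (330,213), and the block against the fixed jaw at (432,215). The plate measures 11.7 mm and the block 60.6 mm, so the scale is right. The pad is held at about 5 mm by the ratchet, so only a light squeeze is needed. Going back to the trigger.

Scaled: 0.138 m / 0.5 = 0.276, -0.078 m / 0.5 = -0.156.

Call:
nudge_tcp([
  [0.056, -0.052, 0, 0, 0.085],
  [0.112, -0.104, 0, 0, 0.085],
  [0.168, -0.156, 0, 0, 0.085],
  [0.224, -0.208, 0, 0, 0.085],
  [0.276, -0.26, 0, 0, 0.085],
  [0.276, -0.26, 0, 0, 0.085],
  [0.276, -0.26, 0, 0, 0.085],
  [0.276, -0.26, 0, 0, 0.085],
])

```text
time: 20.23
ee_pos: [0.461, -0.1152, 0.132]
tool_rot: [-0.009, 1.0, -0.0, 0.001]
contact_force: [0.4, 0.5, 0.2]
finger_gap: 0.0851
grasp_force: 0.0
```

```bash
python3 -c "
from h import *
go(.4585,-.1126,.011,np.radians(91.15))"
```

```text
shift [0.0027 0.0027 0.121 ] turn -0.002 alt 3.1396 q [ 0.1   0.24 -0.49  0.   -0.84 -1.65] tool y deg 91.0 toolx [-1.   -0.02]
```

Scaled: 0.12 m / 0.5 = 0.24, 0.11 m / 0.5 = 0.22.

Call:
nudge_tcp([
  [0.004, 0.004, 0.08, 0, 0.085],
  [0.004, 0.004, 0.16, 0, 0.085],
  [0.004, 0.004, 0.22, 0, 0.085],
  [0.004, 0.004, 0.24, 0, 0.085],
  [0.004, 0.004, 0.24, 0, 0.085],
  [0.004, -0.006, 0.24, 0, 0.085],
  [0.004, -0.016, 0.24, 0, 0.085],
  [0.004, -0.016, 0.24, 0, 0.085],
])

```text
time: 20.9
ee_pos: [0.4603, -0.1231, 0.0125]
tool_rot: [-0.009, 1.0, 0.0, 0.002]
contact_force: [-0.5, -0.3, 0.2]
finger_gap: 0.0847
grasp_force: 0.0
```

```bash
python3 -c "
from h import *
jaw()"
```

```text
side jaw 74 [ 1.6 10.1 24.5] dark 146 [-28.9  11.3  24.7] block 129 [24.1 39.  48.2]
scene jaw 91 [ 0.   8.7 22.9] dark 161 [-0.5  9.9 68.1] block 224 [22.5 40.2 79.5]
t 21.0 F [ 0.4  0.4 -0.8] gap 0.0852 grip 0.0 tcp [ 0.4597 -0.123   0.0125]
```

Call:
nudge_tcp([
  [0, 0, 0, 0, 0.082],
  [0, 0, 0, 0, 0.08],
  [0, 0, 0, 0, 0.08],
  [0, 0, 0, 0, 0.08],
])

```text
time: 21.33
ee_pos: [0.4594, -0.1226, 0.0118]
tool_rot: [-0.01, 1.0, 0.0, 0.001]
contact_force: [0.1, 3.2, 1.9]
finger_gap: 0.0801
grasp_force: 1.8
```

```bash
python3 -c "
from h import *
jaw()"
```

```text
side jaw 77 [ 1.8 10.4 25.1] dark 146 [-0.4 11.1 25.2] block 134 [23.3 39.  48.9]
scene jaw 88 [ 0.6  8.4 22.3] dark 153 [ 0.4  9.8 69.3] block 225 [23.  40.9 79.7]
t 21.43 F [1.4 3.8 2.3] gap 0.08 grip 1.8 tcp [ 0.4593 -0.1226  0.0116]
```

Call:
nudge_tcp([
  [0, 0, 0, 0, 0.079],
  [0, 0, 0, 0, 0.078],
  [0, 0, 0, 0, 0.078],
  [0, 0, 0, 0, 0.078],
])

```text
time: 21.77
ee_pos: [0.4589, -0.1228, 0.0113]
tool_rot: [-0.009, 1.0, 0.0, 0.0]
contact_force: [0.9, 4.4, 3.3]
finger_gap: 0.0779
grasp_force: 1.9
```

```bash
python3 -c "
from h import *
jaw();jaw()"
```

```text
side jaw 75 [ 3.   9.9 24.5] dark 149 [-0.7 10.8 24.8] block 130 [24.5 39.3 48.2]
scene jaw 87 [ 0.8  9.2 24.3] dark 157 [ 0.5 10.  68.8] block 219 [21.6 41.  84.3]
t 21.87 F [0.3 4.  2.9] gap 0.0781 grip 1.9 tcp [ 0.4589 -0.1229  0.0113]
side jaw 74 [ 2.5 10.  24.2] dark 146 [ 1.2 11.2 24.8] block 128 [23.5 38.5 48.4]
scene jaw 86 [ 0.1  8.8 23.9] dark 155 [-0.1  9.8 67.6] block 221 [23.2 40.9 80. ]
t 21.97 F [0.2 3.2 2.7] gap 0.0779 grip 1.9 tcp [ 0.4589 -0.1228  0.0113]
```

Call:
nudge_tcp([
  [0, 0, 0, 0, 0.077],
  [0, 0, 0, 0, 0.075],
  [0, 0, 0, 0, 0.075],
  [0, 0, 0, 0, 0.075],
])

```text
time: 22.3
ee_pos: [0.4587, -0.1225, 0.0114]
tool_rot: [-0.009, 1.0, 0.0, -0.0]
contact_force: [-0.4, 5.5, 3.6]
finger_gap: 0.0753
grasp_force: 3.2
```

```bash
python3 -c "
from h import *
jaw();jaw()"
```

```text
side jaw 80 [ 1.5  9.8 24.5] dark 145 [-0.1 10.5 25.3] block 121 [23.9 37.6 46. ]
scene jaw 91 [ 0.4  9.1 23.3] dark 156 [-0.3 10.1 69.3] block 228 [21.7 41.2 80.6]
t 22.4 F [-0.1  7.3  3.7] gap 0.075 grip 3.2 tcp [ 0.4586 -0.1226  0.0114]
side jaw 77 [ 1.3  9.9 24.7] dark 146 [-0.8 10.7 24.9] block 126 [24.3 38.5 47.8]
scene jaw 87 [ 1.7  8.5 22.1] dark 156 [ 0.3  9.8 69.2] block 227 [21.9 40.6 83.3]
t 22.5 F [-0.   5.6  3.8] gap 0.0754 grip 3.2 tcp [ 0.4587 -0.1225  0.0114]
```

```bash
python3 -c "
from cell import ticket
print(ticket.close_job())"
```

```text
the job is handed in; nothing more can be done
None
```

The job is handed in but no verdict came back: the V-block is clamped against the fixed jaw with the pad pushed in about 5 mm (camera estimates 4–6 mm), and the fingers still hold the trigger squeezed at about 0.06 rad and 6 N. It was squeezed about 1 mm further earlier, which one force estimate put at up to 10 mm of pad travel, right at the failure limit; the overhead measurement argues against that.

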